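# Set the disc sander's mitre gauge square

### The arm

A 6-joint arm with a two-finger parallel gripper is mounted at the origin on the work surface. World frame = base frame: x ahead of the robot, y to its left, z up, the work surface at z = 0. Lengths are in m, angles in rad, forces in N, time in s.
With the tool pointing down it reaches from about 0.375 to 0.9 m from the base axis. Payload 3.1 kg.
Tool frame: the origin (TCP) lies at the centre of the arm's flange, where the gripper is bolted on; the fingertips stand 173 mm ahead of it and the grasp point (between the pads) lies 155 mm ahead of it (tip_extent is the distance from the TCP to the fingertips, in m); z points along the fingers, y is the direction in which the jaws open and shut (so a half turn about z gives the same grasp; the last joint's range is limited). The gripper opens to 85 mm and grips with 20 to 120 N. Pads are 22 mm wide; open, the fingers measure 114 mm over their backs; the gripper's body (76 mm by 85 mm) begins 54 mm behind the grasp point. The pads swing forward as they close: fully open they stand 13 mm farther back than shut.
Start: joints at [1.113, 0.527, 1.433, -0, 1.181, -0.178], TCP at [0.172, 0.601, 0.405] pointing down, gripper open.
Joint ranges: [-3.08, 3.08], [-0.75, 2.2], [0.22, 2.44], [-1.43, 4.57], [0, 2.65], [-2.85, 2.85]. Speed limits (rad/s): [2.79, 2.79, 3.14, 3.14, 3.14, 3.14].

### API

Orientations are given as a unit quaternion [x, y, z, w].
In Python, from station import sense, snapshot, sign_off, tip_extent gives the robot as it stands. The module is installed in compiled form; this text tells all that it offers.
- The arm moves only by the tool servo_tool, never from a script. Its argument "rows" is a list of rows, each a list of 3 entries, a list of its own where there are three numbers: the shift along the tool's x, y, z in mm, then the turn about the tool's z in degrees, then the opening, from -1 (shut) to 1 (fully open), so that 0 is half open. A call has 1 to 8 rows; each row is the pose to reach, as a shift and turn from the pose measured when the call began, along the tool's axes at that moment; what a row does not reach only later rows make up. A row lasts 1/10 s, in which the tool goes at most 50 mm and 8.59 degrees, less where a joint would pass 70% of its speed; a pose out of reach is approached as far as the arm can. A call with a gripper value outside its range is refused whole. The fingers move at their own pace and stop on an object; "force" is the grip in N (left out, the last holds). Time passes only in rows, so rows that repeat a pose let the fingers close. It gives the time, the measured TCP pose, the force and the opening at its end, in the units of the state.
- sense(): the state, without advancing time (a new reading comes with each control period).
- snapshot(name): name is "side" or "top"; returns a dict with "image" (400x640x3 uint8, blue, green, red), "z_map" (400x640 float32, m along the optical axis (not along the pixel's ray), 0 where there is no reading), "vertical_fov" (degrees; the focal length in pixels is half the picture's height over the tangent of half this angle, whatever the lens; pixels are square), "cx", "cy" (the principal point, pixels), "k1" (the pictures are not rectified: a ray, as slopes to the right and down, at radius r is drawn at 1 + k1 r^2 times it, then the intrinsics apply), "cam_to_world" (4x4, takes a point from camera to world coordinates). Camera axes: x right, y down, z forward; pixel columns grow to the right and rows downward; lengths in m; the calibration is good to about 2 mm. A picture is of the moment at which its call begins.
- sign_off(): hands the job in, once; it reports no verdict.
The state is a dict: "t": time; "q": joint angles; "qd": joint speeds; "tau": joint torques, N m; "tcp_pos": TCP position; "tool_rot": TCP orientation; "force": force on the tool from outside, world axes, zero at the start; "ft_torque": the same for the moment, N m; "finger_gap": opening from 0.0 (shut) to 1.0 (fully open).
Only numpy, scipy, OpenCV 4.12 (cv2) and the standard library are available. Lean on these libraries where they do the work, as an engineer would, in place of code of your own. Each camera call takes 0.05 s, during which the arm holds its last target. There are 200 camera calls.

### The job

The disc sander's mitre gauge lies on the bench, slack, with its head swung off to one side: without dropping it, lay its bar fully home in the slot of the sander's table, the whole bar on the table. Then turn the head until its zero line meets the pointer, so that the fence stands square across the bar, and only after that tighten the wing handle clockwise to its stop. Leave the other things on the bench and on the sander where they are.

Things in the scene. Friction and masses are not known exactly. Their poses are not given: they have to be found in the camera images.
- disc_sander: Blue bench disc sander, fixed. Its flat grey table (320 mm along sander x; sander y from -85 to +107 mm) is 130 mm above the bench. Origin on the bench straight below the middle of the table's slot; x runs along the slot, z up. The upright 200 mm disc (face at y = 112 mm), its round guard (top 244 mm above the bench) and motor stand on the +y side.
- slot (a point): Middle of the floor of the straight slot in the sander's table, 9.5 mm below the table's top. The slot runs the whole 320 mm of the table along this frame's x and is open at both ends; it is 21 mm wide with 2.5 mm 45-degree chamfers on its upper edges (26 mm wide at the top).
- mitre_gauge: Loose mitre gauge, 0.5 to 0.7 kg. Its flat steel bar is 250 (x) x 18 x 9 mm; origin under the bar's middle, x towards its front (fence) end, z up. A half-round grey head, plate 10.5 to 18.5 mm above the bar's underside, radius 78 mm, is pivoted on it. A pointer is fixed on the bar behind the head's rim, 80 mm behind the pivot. The bar may lie in the slot either way round, 0.5 mm below the table's top.
- bar_front (a point): Underside of the bar at its front end, 125 mm from the bar's middle.
- bar_tail (a point): Underside of the bar at its tail end, 125 mm from the bar's middle on the other side.
- pivot (a point): Axis of the head's pivot at the height of the bar's underside, 55 mm in front of the bar's middle; its axes are those of the bar.
- fence_mid (a point): Middle (half-way along and up) of the fence, the head's upright front plate, 160 mm wide (this frame's y), 8 mm thick (x), from 10.5 to 52 mm above the bar's underside; this point is 31 mm above it and 12 mm in front of the pivot's axis. The frame turns with the head, x squarely out of the front face. It can be pinched from above across its 8 mm.
- wing_mid (a point): Middle of the wing handle, a black flat-sided grip 46 mm long (this frame's x), 14 mm thick (y), from 30 to 66 mm above the bar's underside; this point is 48 mm above it, 3 mm behind the bar's middle (58 mm behind the pivot). The frame turns with the handle. Pinched across its 14 mm it carries the whole gauge.
- head (a joint): Angle of the head on the bar, rad, anticlockwise from above, from -0.9 to 0.9; 0 is square: the longest line on the head's rim meets the pointer and the fence stands at right angles to the bar. It moves against a friction of about 0.14 N m and stays where it is left.
- wing (a joint): Turn of the wing handle, rad, clockwise from above: near 0 it is slack and its wings point along the bar, at 1.25 (72 degrees) it meets its stop, tight. It moves against a friction of about 0.07 N m and stays where it is left.
- sanding_block: Bystander: cork sanding block 111 x 61 x 33 mm on the bench near the gauge; origin under its middle.
- pencil: Bystander: flat carpenter's pencil, 150 x 12 x 8 mm, on the bench near the gauge; origin under its middle.
- offcut: Bystander: small wood offcut 45 x 34 x 19 mm lying on a corner of the sander's table; origin under its middle.
- try_square: Bystander: try square, wooden stock 24 x 115 x 20 mm with a 150 mm steel blade; origin under the middle of the stock.
- glue_bottle: Bystander: white glue bottle, 64 mm across and 170 mm high; origin under its middle.
- dust_brush: Bystander: hand brush lying on the bench; origin under its middle.
- tape_measure: Bystander: black tape measure 66 x 34 x 62 mm; origin under its middle.

How it is judged:
On the way, in this order (a step that is already met when the one before it is completed fails the run):
1. the gauge's bar lies fully home in the slot, the whole bar on the table (y of bar_front in the frame of slot between -0.005 and 0.005 m and z of bar_front in the frame of slot between -0.003 and 0.003 m and y of bar_tail in the frame of slot between -0.005 and 0.005 m and z of bar_tail in the frame of slot between -0.003 and 0.003 m and x of mitre_gauge in the frame of slot between -0.04 and 0.04 m), for 0.2 s.
2. the head is turned square, its zero line at the pointer, with the bar still in the slot (all of step 1 and value of joint head between -0.035 and 0.035 rad), for 0.2 s.
3. the wing handle is turned clockwise to its stop (value of joint wing above 1.05 rad), for 0.2 s.
At the end, for the whole second after the job is handed in: Both ends of the gauge's bar lie on the slot's floor (within 3 mm) and in the slot, the bar's middle within 40 mm of the slot's middle; the head is within 0.035 rad (2 degrees) of square; the wing handle is turned clockwise past 1.05 rad (stop at 1.25); the gauge is released and at rest (all of step 2 and value of joint wing above 1.05 rad and linear speed of mitre_gauge below 0.02 m/s and contact force between the fingers and mitre_gauge below 0.1 N); the robot touches nothing.
It fails at once if the gauge is dropped (falls freely by some 20 mm or more) (linear speed of mitre_gauge above 0.6 m/s and contact force between the fingers and mitre_gauge below 0.1 N).
It fails at once if another loose thing on the bench or on the sander is pushed more than 25 mm out of its place (distance of any of sanding_block, pencil, offcut, try_square, glue_bottle, dust_brush, tape_measure from where it was at the start of the episode above 0.025 m).
It also fails if it takes over 56 s, if anything falls off the work surface, if the arm or the gripper's body presses on something with over 40 N, if the wrist force passes 120 N, or if a joint passes its speed limit or range.

## Working session

There is one attempt and no reset: what is moved stays moved. The work goes in short steps, Python scripts to look and compute and a tool call to move; the robot and the scene stay as the last step left them, time stands still between calls to the robot, and variables do not carry over. Pictures are saved under pics/ and viewed, about 8 in all and at most 12, crops included, and the job is handed in when it is done.

Besides the shell and the picture viewer there is one more tool, called after ">>>" by a JSON object that holds its "fn" and its "kwargs". servo_tool: Moves the arm, as the interface text tells. Its arguments: {"type":"object","properties":{"rows":{"type":"array"},"force":{"type":"number"}},"required":["rows"]}

```bash
mkdir -p pics; cat > h.py <<'E'
import numpy as np, cv2, pickle
from station import sense, snapshot, sign_off, tip_extent
def K(s):
    f=200/np.tan(np.radians(s["vertical_fov"])/2)
    return np.array([[f,0,s["cx"]],[0,f,s["cy"]],[0,0,1.]])
def D(s): return np.array([s["k1"],0,0,0,0.])
def rays(s,px):
    u=cv2.undistortPoints(np.array(px,float).reshape(-1,1,2),K(s),D(s)).reshape(-1,2)
    return np.c_[u,np.ones(len(u))]
def onplane(s,px,z):
    T=s["cam_to_world"]; d=rays(s,px)@T[:3,:3].T; o=T[:3,3]
    return o+d*((z-o[2])/d[:,2])[:,None]
def cloud(s):
    v,u=np.mgrid[0:400,0:640]; px=np.c_[u.ravel(),v.ravel()]
    p=rays(s,px)*s["z_map"].reshape(-1,1); T=s["cam_to_world"]
    return (p@T[:3,:3].T+T[:3,3]).reshape(400,640,3)
def project(s,P):
    W=np.linalg.inv(s["cam_to_world"])
    r=cv2.Rodrigues(W[:3,:3])[0]
    return cv2.projectPoints(np.array(P,float).reshape(-1,1,3),r,W[:3,3],K(s),D(s))[0].reshape(-1,2)
def shot(n,tag):
    s=snapshot(n); pickle.dump(s,open(f"{tag}.pkl","wb")); cv2.imwrite(f"pics/{tag}.png",s["image"]); return s
def load(t): return pickle.load(open(f"{t}.pkl","rb"))
E
python3 - <<'E'
from h import *
for n in("side","top"):
    s=shot(n,n+"0"); print(n,s["vertical_fov"],s["cx"],s["cy"],s["k1"]); print(np.round(s["cam_to_world"],3))
print(sense(),tip_extent)
E
```

```text
side 52.37266752886781 321.2491953853075 199.24739347554365 -0.08972241489530416
[[ 0.792 -0.38   0.478  0.113]
 [-0.61  -0.52   0.597 -0.746]
 [ 0.021 -0.765 -0.644  0.73 ]
 [ 0.     0.     0.     1.   ]]
top 51.11359392039294 317.46534858237237 200.33643078628907 -0.0026291317751730866
[[-0.    -0.998  0.065  0.497]
 [-1.     0.     0.002 -0.164]
 [-0.002 -0.065 -0.998  1.104]
 [ 0.     0.     0.     1.   ]]
{'t': 0.1, 'q': array([ 1.11349091e+00,  5.28398127e-01,  1.43374911e+00,  2.31888216e-06,
        1.18139072e+00, -1.78488971e-01]), 'qd': array([-3.84776426e-04, -3.27578504e-03, -1.90548741e-03, -1.33347688e-03,
       -2.48910923e-05,  8.19273293e-04]), 'tau': array([-6.50000275e-04, -4.43303454e+01, -1.78585750e+01, -2.43842469e-04,
        3.88192871e-03,  1.83024603e-06]), 'tcp_pos': array([0.17184351, 0.60060443, 0.40382379]), 'tool_rot': array([ 1.38957474e-01,  9.90297871e-01, -9.23582153e-04, -3.05040211e-04]), 'force': array([-0.01278433, -0.24156666, -0.11812395]), 'ft_torque': array([-0.03808691,  0.02335667,  0.03523145]), 'finger_gap': 1.000118997936991} 0.1734
```

View pics/top0.png

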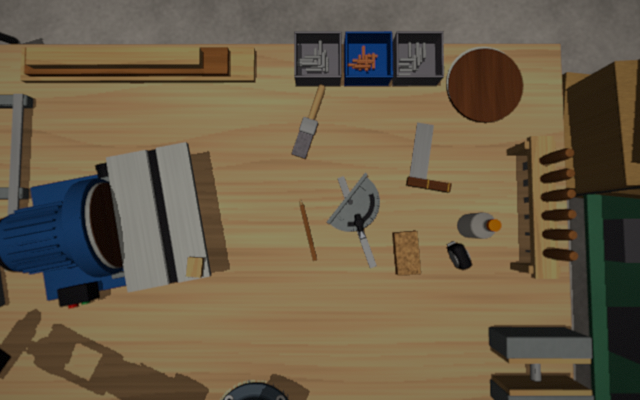

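View pics/side0.png

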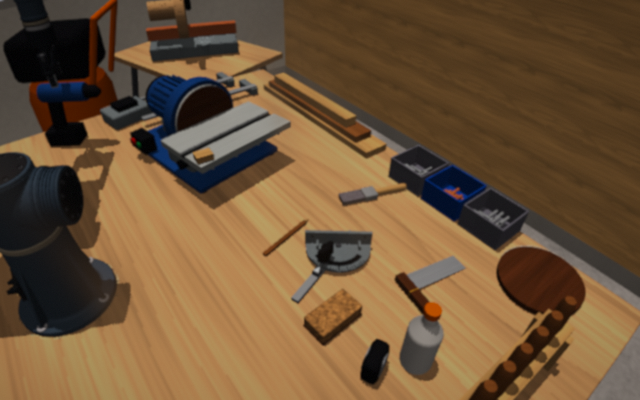

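The top view shows the gauge with bar from about (342,180) to (371,266), its fence along (330,222)-(366,178), and the wing near (360,224). The slot runs (153,150)-(170,283) and the offcut is at (195,267). The side view shows the same layout.

```bash
python3 - <<'E'
from h import *
s=load("top0"); im=s["image"]
c=cloud(s)
a=cv2.resize(im[165:275,320:390],None,fx=5,fy=5,interpolation=cv2.INTER_CUBIC)
b=cv2.resize(im[135:295,95:220],None,fx=3.4,fy=3.4,interpolation=cv2.INTER_CUBIC)
H=550
o=np.zeros((H,790,3),np.uint8); o[:550,:350]=a; o[:544,360:785]=b[:544]
cv2.imwrite("pics/crop.png",cv2.convertScaleAbs(o,alpha=1.5))
# gauge height points
reg=c[165:275,320:390]; 
for lo,hi in((.004,.013),(.014,.024),(.04,.056),(.058,.075)):
    m=(reg[...,2]>lo)&(reg[...,2]<hi); p=reg[m]; r=cv2.minAreaRect(p[:,:2].astype(np.float32)*1000); print(lo,m.sum(),p[:,:2].mean(0),r)
# table
reg=c[130:300,90:225]; m=(reg[...,2]>.124)&(reg[...,2]<.136)
p=reg[m]; print("table",m.sum(),p.mean(0),cv2.minAreaRect(p[:,:2].astype(np.float32)*1000))
m2=(reg[...,2]>.112)&(reg[...,2]<.1235); p=reg[m2]; print("slot",m2.sum(),cv2.fitLine(p[:,:2].astype(np.float32),cv2.DIST_HUBER,0,.01,.01).ravel(),p.mean(0))
# dark slot pixels
g=im[130:300,90:225].max(2); print(np.percentile(c[100:120,240:280,2],[5,50,95]))
m3=(g<60)&(reg[...,2]>.11)&(reg[...,2]<.135); v,u=np.nonzero(m3)
w=onplane(s,np.c_[u+90,v+130],.1205); print("dark",len(w),cv2.minAreaRect(w[:,:2].astype(np.float32)*1000))
E
```

```text
0.004 422 [ 0.50118585 -0.26634578] ((519.6328125, -257.92340087890625), (181.97262573242188, 286.324951171875), 89.35989379882812)
0.014 1396 [ 0.54701687 -0.26826792] ((531.2864379882812, -283.83087158203125), (128.8841094970703, 166.4259033203125), 56.624786376953125)
0.04 225 [ 0.5683297  -0.23620694] ((568.5289306640625, -235.11422729492188), (80.8111343383789, 148.8186492919922), 80.71378326416016)
0.058 119 [ 0.50993975 -0.26417516] ((509.7837829589844, -264.325439453125), (20.091524124145508, 42.225311279296875), 89.96202087402344)
table 10036 [0.52534984 0.21936233 0.12890003] ((520.0496826171875, 234.71908569335938), (320.5148620605469, 237.377685546875), 10.964677810668945)
slot 1426 [0.9846661  0.17444962 0.52494764 0.20290688] [0.52494765 0.20290687 0.1197502 ]
[-0.00459179 -0.00134637  0.00226483]
dark 1661 ((522.3704833984375, 224.449951171875), (315.6618347167969, 219.23532104492188), 11.009992599487305)
```

View pics/crop.png

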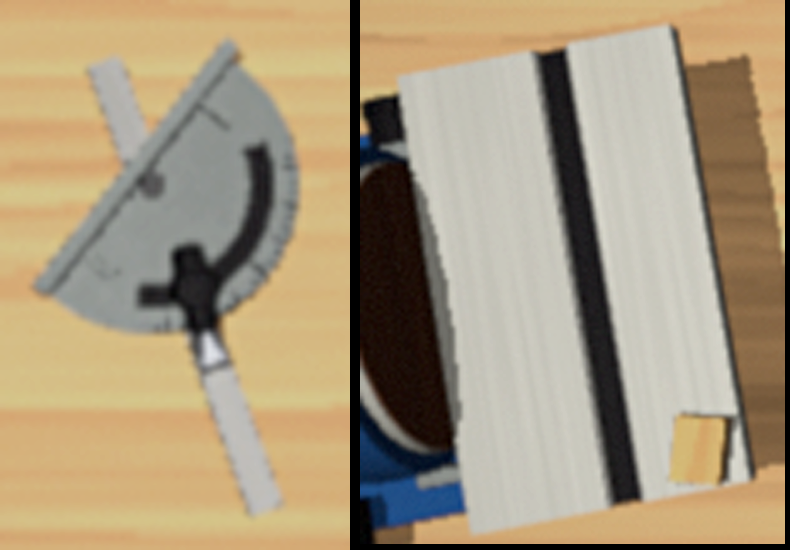

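The crop shows the zero-ish geometry clearly: bar yaw is about 20° with the front towards +x, the head is swung about +32°, and the wing lies along the bar. I'll refine the bar and slot lines with grey and dark masks.

```bash
python3 - <<'E'
from h import *
s=load("top0"); im=s["image"]; hsv=cv2.cvtColor(im,cv2.COLOR_BGR2HSV)
# bar: low-saturation bright
m=((hsv[...,1]<50)&(hsv[...,2]>70)).astype(np.uint8); 
def seg(u0,u1,v0,v1):
    v,u=np.nonzero(m[v0:v1,u0:u1]); return onplane(s,np.c_[u+u0,v+v0],.009)[:,:2]
t=seg(360,380,241,275); f=seg(334,347,172,194)
for n,p in(("tail",t),("front",f)):
    print(n,len(p),p.mean(0).round(4),np.array(cv2.minAreaRect((p*1000).astype(np.float32))[0]),cv2.minAreaRect((p*1000).astype(np.float32))[1:])
d=f.mean(0)-t.mean(0); d/=np.linalg.norm(d); yaw=np.degrees(np.arctan2(d[1],d[0]))
a=t@d; b=f@d; nrm=np.array([-d[1],d[0]]); off=np.r_[t,f]@nrm
print("yaw",yaw,"len",b.max()-a.min()); mid=(b.max()+a.min())/2; org=d*mid+nrm*(t@nrm).mean()
print("mid",org,"wing",org-d*.003, "pivot",org+d*.055,(t@nrm).mean(),(f@nrm).mean())
# wing black
k=((hsv[...,2]<35)).astype(np.uint8); v,u=np.nonzero(k[210:232,345:372])
w=onplane(s,np.c_[u+345,v+210],.066)[:,:2]; c=cloud(s); z=c[210:232,345:372][v,u,2]
w=w[z>.05]; print("wing",len(w),w.mean(0),cv2.minAreaRect((w*1000).astype(np.float32)))
# slot: white/dark edges per row
E1=[];E2=[]
for v in range(150,284):
    g=im[v].max(1).astype(float); uc=int(153+(v-150)*18/133)
    seg_=g[uc-14:uc+15]; th=(seg_.max()+seg_.min())/2
    if seg_[14]>th: continue
    l=14
    while l>0 and seg_[l]<th:l-=1
    r=14
    while r<28 and seg_[r]<th:r+=1
    E1.append((uc-14+l+(th-seg_[l])/(seg_[l+1]-seg_[l]),v)); E2.append((uc-14+r-1+(th-seg_[r-1])/(seg_[r]-seg_[r-1]),v))
L=[]
for E in(E1,E2):
    p=onplane(s,E,.13)[:,:2]; vx,vy,x,y=cv2.fitLine(p.astype(np.float32),cv2.DIST_HUBER,0,.001,.001).ravel(); L.append((vx,vy,x,y)); print(len(E),np.degrees(np.arctan2(vy,vx)),x,y,p.min(0),p.max(0))
vx,vy,x,y=L[0]; vx2,vy2,x2,y2=L[1]; n=np.array([-vy,vx]); print("width",(np.array([x-x2,y-y2]))@n, "centre",(x+x2)/2,(y+y2)/2)
E
```

```text
tail 193 [ 0.43   -0.2927] [ 430.61474609 -292.77593994] ((73.63999938964844, 18.035226821899414), 19.96136474609375)
front 104 [ 0.6104 -0.2275] [ 608.97338867 -228.67652893] ((45.00556564331055, 17.490814208984375), 18.16771125793457)
yaw 19.880082962830954 len 0.24888072262763916
mid [ 0.5129291  -0.26275875] wing [ 0.51010788 -0.2637789 ] pivot [ 0.56465146 -0.24405585] -0.4215229148298923 -0.421522914829892
wing 114 [ 0.51033762 -0.26330097] ((509.7301940917969, -262.9205322265625), (25.231935501098633, 40.395912170410156), 76.5953598022461)
134 10.993159 0.53725564 0.2150152 [0.36967905 0.18343816] [0.67947676 0.24194407]
134 10.932611 0.5335638 0.19225918 [0.36968587 0.16191419] [0.67946319 0.22007285]
width 0.021634445 centre 0.5354097 0.20363718
```

>>> {"fn": "servo_tool", "kwargs": {"rows": [[[0,0,-50],0,1],[[-40,-35,-60],-8,1],[[-85,-75,-60],-16,1],[[-125,-115,-60],-24,1],[[-165,-155,-60],-30,1],[[-210,-190,-60],-36,1],[[-250,-230,-60],-36,1],[[-290,-270,-60],-36,1]]}}

```text
t: 0.9
tcp_pos: [0.3529, 0.3015, 0.4641]
tool_rot: [-0.174, 0.985, -0.001, -0.001]
force: [0.3, 0.7, -0.4]
finger_gap: 0.996
```

```bash
cat >> h.py <<'E'
from scipy.spatial.transform import Rotation as R
def goto(x,y,z,yaw_y):
    """move needed: tool shift mm, turn deg, with tool y axis at yaw_y (deg)"""
    s=sense(); r=R.from_quat(s["tool_rot"]); M=r.as_matrix()
    d=M.T@(np.array([x,y,z])-s["tcp_pos"])*1000
    cy=np.degrees(np.arctan2(M[1,1],M[0,1])); t=-((yaw_y-cy+180)%360-180)
    print("t",round(s["t"],2),"pos",s["tcp_pos"].round(4),"yaw_y",round(cy,2),"tilt",M[:,2].round(4),"gap",round(s["finger_gap"],3),"F",s["force"].round(2))
    print("  shift",d.round(1),"turn",round(t,2),"q6",np.degrees(s["q"][5]).round(0))
E
python3 -c "
from h import *
goto(.5101,-.2637,.26,109.9)"
```

```text
t 0.9 pos [0.3529 0.3015 0.4641] yaw_y 110.05 tilt [-9.0e-04 -1.9e-03 -1.0e+00] gap 0.996 F [ 0.25  0.68 -0.4 ]
  shift [  45.8 -584.5  205. ] turn 0.15 q6 -83.0
```

>>> {"fn": "servo_tool", "kwargs": {"rows": [[[4,-50,0],0,1],[[8,-100,0],0,1],[[12,-150,0],0,1],[[16,-200,0],0,1],[[20,-250,0],0,1],[[24,-300,40],0,1],[[28,-350,80],0,1],[[32,-400,100],0,1]]}}

```text
t: 1.7
tcp_pos: [0.4513, -0.058, 0.3787]
tool_rot: [-0.174, 0.985, -0.0, -0.001]
force: [0.5, 0.1, -0.1]
finger_gap: 0.998
```

```bash
python3 -c "
from h import *
goto(.5101,-.2637,.26,109.9)"
```

```text
t 1.7 pos [ 0.4513 -0.058   0.3787] yaw_y 110.04 tilt [-2.6e-03 -9.0e-04 -1.0e+00] gap 0.998 F [ 0.5   0.13 -0.08]
  shift [  14.9 -213.4  118.7] turn 0.14 q6 -131.0
```

>>> {"fn": "servo_tool", "kwargs": {"rows": [[[4,-50,30],0,0.2],[[8,-100,60],0,0.2],[[11,-150,80],0,0.2],[[15,-200,90],0,0.2],[[15,-213,90],0,0.2],[[15,-213,90],0,0.2],[[15,-213,90],0,0.2]]}}

```text
t: 2.4
tcp_pos: [0.5097, -0.2639, 0.2879]
tool_rot: [-0.173, 0.985, 0.001, -0.002]
force: [-0.4, 0.0, 0.6]
finger_gap: 0.599
```

```bash
python3 -c "
from h import *
goto(.5101,-.2637,.205,109.9)
s=shot('top','top1'); p=project(s,[[.5101,-.2637,.066]]); print(p)
s=shot('side','side1'); p=project(s,[[.5101,-.2637,.066]]); print(p)
u,v=p[0].astype(int); cv2.imwrite('pics/s1.png',cv2.resize(s['image'][v-90:v+60,u-100:u+100],None,fx=4,fy=4,interpolation=cv2.INTER_CUBIC))"
```

```text
t 2.4 pos [ 0.5097 -0.2639  0.2879] yaw_y 109.94 tilt [-4.e-03  5.e-04 -1.e+00] gap 0.599 F [-0.45  0.05  0.57]
  shift [-0.8 -0.1 82.9] turn 0.04 q6 -148.0
[[358.8104312  222.33867753]]
[[323.95819643 246.54715284]]
```

View pics/s1.png

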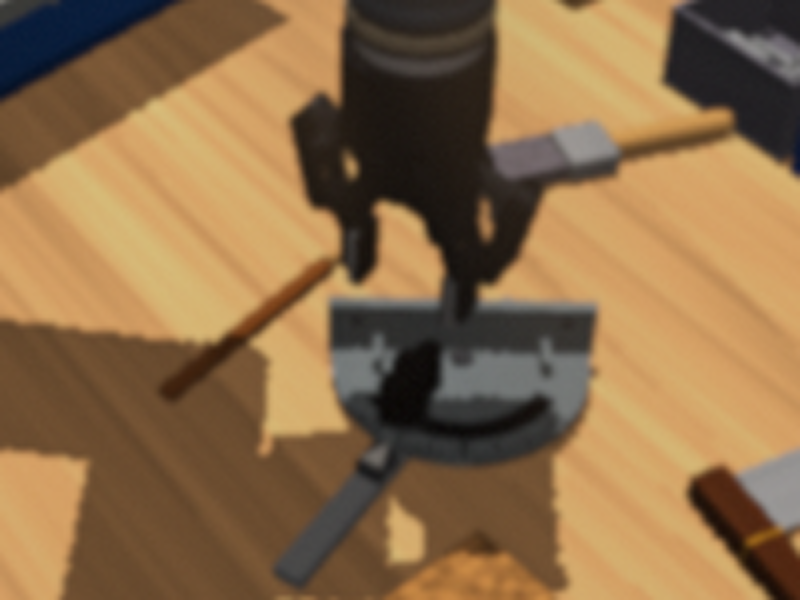

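The close view shows the gripper straddling the wing (at about (410,380)), fingers either side, aligned with the bar. Descending.

>>> {"fn": "servo_tool", "kwargs": {"rows": [[[-1,0,30],0,0.2],[[-1,0,60],0,0.2],[[-1,0,78],0,0.2],[[-1,0,83],0,0.2],[[-1,0,83],0,-1],[[-1,0,83],0,-1],[[-1,0,83],0,-1],[[-1,0,83],0,-1]], "force": 90}}

```text
t: 3.3
tcp_pos: [0.5108, -0.2622, 0.207]
tool_rot: [-0.174, 0.985, -0.001, -0.001]
force: [2.8, -1.0, 3.4]
finger_gap: 0.146
```

>>> {"fn": "servo_tool", "kwargs": {"rows": [[[0,0,0],0,-1],[[0,0,-2],0,-1],[[0,0,-6],0,-1],[[0,0,-12],0,-1],[[0,0,-20],0,-1],[[0,0,-30],0,-1],[[0,0,-40],0,-1],[[0,0,-40],0,-1]]}}

```text
t: 4.1
tcp_pos: [0.5114, -0.2626, 0.2491]
tool_rot: [-0.174, 0.985, -0.002, 0.001]
force: [0.4, -0.2, -6.3]
finger_gap: 0.147
```

```bash
python3 -c "
from h import *
goto(.5217,.2018,.37,100.96); print(sense()['ft_torque'].round(2))
s=shot('side','side2'); p=project(s,[[.5101,-.2637,.1]])
u,v=p[0].astype(int); cv2.imwrite('pics/s2.png',cv2.resize(s['image'][v-60:v+90,u-100:u+100],None,fx=4,fy=4,interpolation=cv2.INTER_CUBIC))"
```

```text
t 4.1 pos [ 0.5114 -0.2626  0.2491] yaw_y 110.09 tilt [ 0.0023 -0.0042 -1.    ] gap 0.147 F [ 0.4  -0.19 -6.3 ]
  shift [-169.2  432.  -122.9] turn 9.13 q6 -148.0
[-0.06  0.11 -0.06]
```

View pics/s2.png

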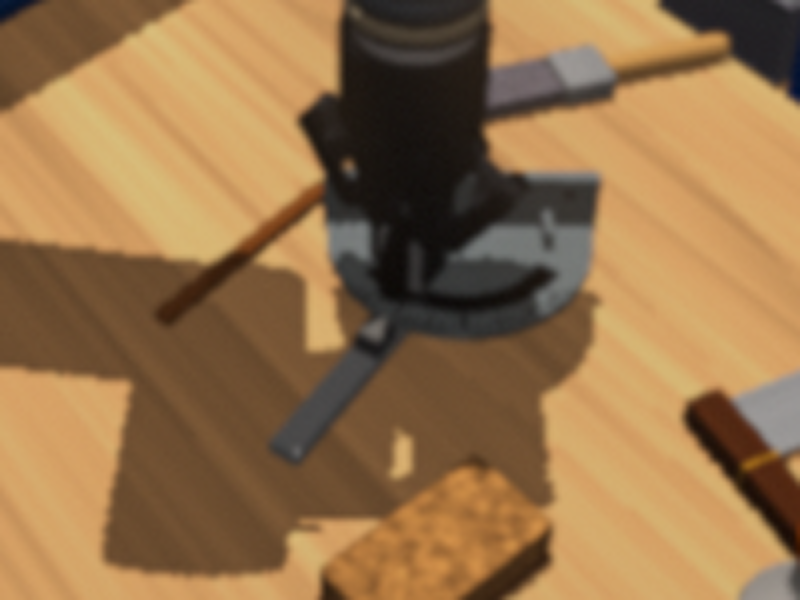

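Lifted: the bar is level, 6.3 N carried. I'll raise it and carry it across gently.

>>> {"fn": "servo_tool", "kwargs": {"rows": [[[0,0,-30],0,-1],[[-3,8,-65],0,-1],[[-9,24,-100],1,-1],[[-20,50,-125],2,-1],[[-32,82,-128],3,-1],[[-45,114,-128],4,-1],[[-57,146,-128],5,-1],[[-70,178,-128],6,-1]]}}

```text
t: 4.95
tcp_pos: [0.5148, -0.0692, 0.3754]
tool_rot: [-0.122, 0.993, -0.001, -0.0]
force: [0.8, -0.6, -6.7]
finger_gap: 0.15
```

>>> {"fn": "servo_tool", "kwargs": {"rows": [[[-12,32,0],0.5,-1],[[-24,64,0],1,-1],[[-37,96,0],1.5,-1],[[-49,128,0],2,-1],[[-60,155,0],2.5,-1],[[-68,175,0],3,-1],[[-74,190,0],3,-1],[[-76,196,0],3,-1]]}}

```text
t: 5.75
tcp_pos: [0.5408, 0.1406, 0.3744]
tool_rot: [-0.097, 0.995, -0.001, -0.001]
force: [-0.8, -0.3, -7.5]
finger_gap: 0.148
```

```bash
python3 -c "
from h import *
goto(.5217,.2018,.37,100.96); print(sense()['ft_torque'].round(2))"
```

```text
t 5.75 pos [0.5408 0.1406 0.3744] yaw_y 101.12 tilt [-9.0e-04 -2.6e-03 -1.0e+00] gap 0.148 F [-0.84 -0.28 -7.47]
  shift [ 6.9 63.7  4.3] turn 0.16 q6 -98.0
[-0.08  0.06  0.  ]
```

>>> {"fn": "servo_tool", "kwargs": {"rows": [[[2,12,0],0,-1],[[3,30,0],0,-1],[[5,46,0],0,-1],[[7,57,0],0,-1],[[7,63,0],0,-1],[[7,64,10],0,-1],[[7,64,14],0,-1],[[7,64,14],0,-1]]}}

```text
t: 6.55
tcp_pos: [0.5213, 0.2015, 0.359]
tool_rot: [-0.097, 0.995, -0.002, -0.002]
force: [-0.6, -0.0, -7.9]
finger_gap: 0.147
```

```bash
python3 -c "
from h import *
goto(.5217,.2018,.3275,100.96)
s=shot('side','side3'); p=project(s,[[.5217,.2018,.15]])
u,v=p[0].astype(int); print(u,v); cv2.imwrite('pics/s3.png',cv2.convertScaleAbs(cv2.resize(s['image'][v-60:v+60,u-80:u+80],None,fx=5,fy=5,interpolation=cv2.INTER_CUBIC),alpha=1.4))
t=shot('top','top3'); cv2.imwrite('pics/t3.png',cv2.convertScaleAbs(cv2.resize(t['image'][130:300,90:230],None,fx=3.5,fy=3.5,interpolation=cv2.INTER_CUBIC),alpha=1.5))"
```

```text
t 6.55 pos [0.5213 0.2015 0.359 ] yaw_y 101.09 tilt [-0.0037 -0.0035 -1.    ] gap 0.147 F [-0.59 -0.04 -7.93]
  shift [-0.6  0.3 31.5] turn 0.13 q6 -91.0
226 126
```

View pics/t3.png

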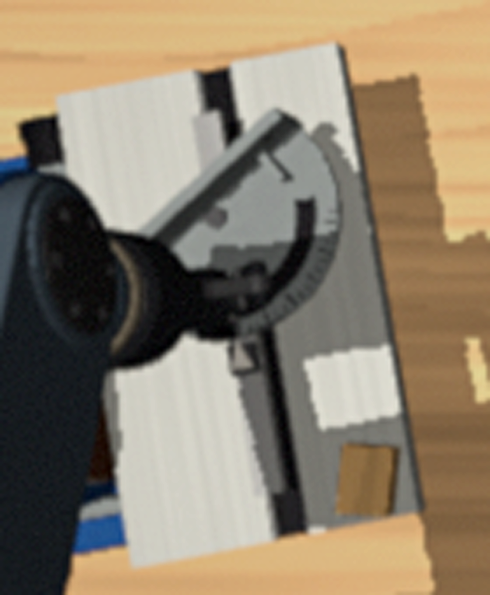

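View pics/s3.png

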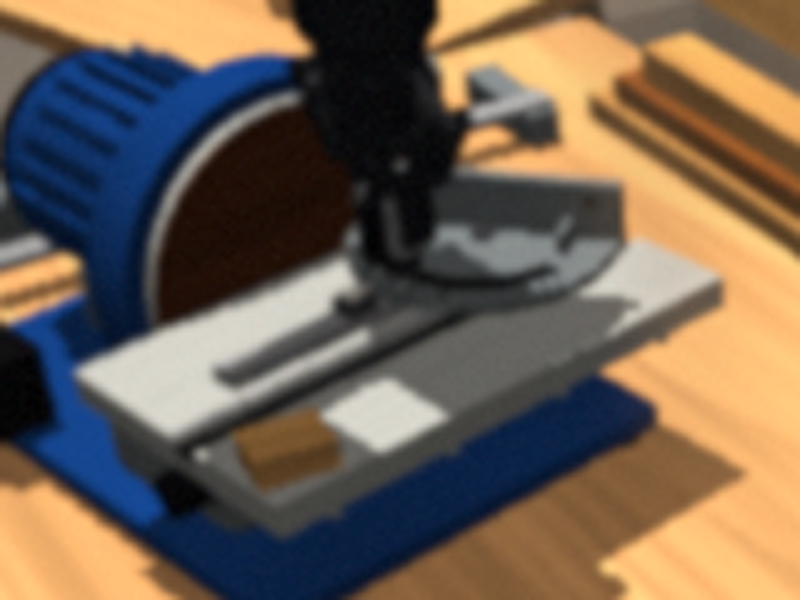

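The top view shows the bar parallel to the slot (front at (208,135), tail near (265,420)), displaced by parallax. The side view shows it hovering level. I'll measure it at its own height.

```bash
python3 - <<'E'
from h import *
s=load("top3"); c=cloud(s); d=np.array([np.cos(np.radians(10.96)),np.sin(np.radians(10.96))]); n=np.array([-d[1],d[0]]); o=np.array([.5246,.2024])
im=s["image"]
P=c[...,:2]-o; X=P@d; Y=P@n; Z=c[...,2]
m=(Z>.152)&(Z<.172)&(abs(Y)<.03)
for lo,hi in((-.13,-.11),(-.11,-.09),(-.09,-.07),(.09,.11),(.11,.13)):
    k=m&(X>lo)&(X<hi); print(lo,hi,k.sum(),Y[k].mean().round(4),Y[k].min().round(4),Y[k].max().round(4),Z[k].mean().round(4))
k=m&((X<-.09)|(X>.09)); print(X[k].min(),X[k].max())
# same by raycast of expected edges: image intensity across bar at z=.161
for x in(-.11,-.09,.10,.115):
    ys=np.arange(-.02,.0201,.002); q=np.c_[o+d*x+np.outer(ys,n),np.full(len(ys),.161)]
    px=project(s,q); g=cv2.remap(im.max(2),px[:,0].astype(np.float32),px[:,1].astype(np.float32),cv2.INTER_LINEAR).ravel(); print(x,g)
E
```

```text
-0.13 -0.11 71 -0.0029 -0.0116 0.007 0.16
-0.11 -0.09 84 -0.0029 -0.0119 0.0077 0.1601
-0.09 -0.07 81 -0.0029 -0.0113 0.0074 0.1604
0.09 0.11 66 -0.0015 -0.011 0.0071 0.1597
0.11 0.13 56 -0.0023 -0.0113 0.0082 0.159
-0.12681565807097345 0.12348069418144247
-0.11 [ 10   5  13  29  46  61  69  70  68  70  87 112 125 130 136 141 141 140
 141 143 143]
-0.09 [ 13   8  14  26  45  63  69  69  69  69  76  99 124 131 138 141 142 141
 142 144 143]
0.1 [ 99  90  74  57  72 107 121 121 119 118 117 116 117 123 133 138 140 140
 139 140 139]
0.115 [ 22  14  19  33  67 110 122 121 120 118 116 116 116 123 134 139 140 140
 139 140 139]
```

Bar sits about 2.5 mm low in slot y (chamfer takes ±4). Correcting +2.5 mm in tool y and lowering in stages.

>>> {"fn": "servo_tool", "kwargs": {"rows": [[[0,2.5,0],0,-1],[[0,2.5,6],0,-1],[[0,2.5,12],0,-1],[[0,2.5,17],0,-1],[[0,2.5,20],0,-1],[[0,2.5,22],0,-1],[[0,2.5,24],0,-1],[[0,2.5,24],0,-1]]}}

```text
t: 7.45
tcp_pos: [0.5212, 0.2039, 0.3356]
tool_rot: [-0.097, 0.995, -0.001, -0.001]
force: [-0.5, 0.0, -7.3]
finger_gap: 0.152
```

```bash
python3 -c "
from h import *
goto(.5217,.2045,.3275,100.96); print(sense()['ft_torque'].round(2))"
```

```text
t 7.45 pos [0.5212 0.2039 0.3356] yaw_y 101.08 tilt [-0.0021 -0.003  -1.    ] gap 0.152 F [-0.53  0.03 -7.28]
  shift [-0.6  0.5  8.1] turn 0.12 q6 -91.0
[-0.03  0.07  0.01]
```

Underside is 1.4 mm below the table top with no contact force, so it is entering the slot.

>>> {"fn": "servo_tool", "kwargs": {"rows": [[[0,0,2],0,-1],[[0,0,4],0,-1],[[0,0,6],0,-1],[[0,0,7],0,-1],[[0,0,8],0,-1],[[0,0,8],0,-1]]}}

```text
t: 8.05
tcp_pos: [0.5212, 0.2039, 0.3277]
tool_rot: [-0.097, 0.995, -0.001, -0.001]
force: [-0.3, 0.2, -6.3]
finger_gap: 0.15
```

```bash
python3 -c "
from h import *
goto(.5217,.2045,.3275,100.96); print(sense()['ft_torque'].round(2))"
```

```text
t 8.05 pos [0.5212 0.2039 0.3277] yaw_y 101.08 tilt [-0.0019 -0.003  -1.    ] gap 0.15 F [-0.35  0.19 -6.34]
  shift [-0.6  0.5  0.2] turn 0.12 q6 -91.0
[-0.03  0.05  0.02]
```

>>> {"fn": "servo_tool", "kwargs": {"rows": [[[0,0,0.5],0,-1],[[0,0,1],0,-1],[[0,0,1.5],0,-1],[[0,0,1.5],0,-1]]}}

```text
t: 8.45
tcp_pos: [0.5212, 0.2039, 0.3275]
tool_rot: [-0.097, 0.995, -0.001, -0.001]
force: [-4.4, -0.6, 4.3]
finger_gap: 0.152
```

```bash
python3 -c "
from h import *
goto(.5217,.2045,.3275,100.96); print(sense()['ft_torque'].round(2))"
```

```text
t 8.45 pos [0.5212 0.2039 0.3275] yaw_y 101.08 tilt [-0.0011 -0.0029 -1.    ] gap 0.152 F [-4.4  -0.6   4.34]
  shift [-0.6  0.5 -0. ] turn 0.12 q6 -91.0
[-0.08  0.69 -0.02]
```

Floor contact exactly at the expected height. Release, rise and step aside to look.

>>> {"fn": "servo_tool", "kwargs": {"rows": [[[0,0,-1],0,0.0],[[0,0,-1],0,0.0],[[0,0,-1],0,0.0],[[0,0,-20],0,0.0],[[0,0,-60],0,0.0],[[0,0,-100],-8,0.0],[[50,-20,-110],-8,0.0],[[100,-40,-110],-8,0.0]]}}

```text
t: 9.25
tcp_pos: [0.4387, 0.1502, 0.4398]
tool_rot: [-0.166, 0.986, -0.002, 0.003]
force: [-0.7, -0.5, 0.2]
finger_gap: 0.504
```

>>> {"fn": "servo_tool", "kwargs": {"rows": [[[40,-30,0],8.5,-0.3],[[40,-80,0],17,-0.3],[[40,-120,0],25,-0.3],[[40,-120,0],33,-0.3]]}}

```text
t: 9.65
tcp_pos: [0.4424, 0.0198, 0.441]
tool_rot: [0.126, 0.992, -0.002, 0.006]
force: [0.2, 0.5, 0.3]
finger_gap: 0.35
```

```bash
python3 - <<'E'
from h import *
goto(.5217,.2045,.3275,43)
s=shot('top','top4'); shot('side','side4'); im=s["image"]; c=cloud(s)
a=np.radians(10.96); d=np.array([np.cos(a),np.sin(a)]); n=np.array([-d[1],d[0]]); o=np.array([.5246,.2024])
P=c[...,:2]-o; X=P@d; Y=P@n; Z=c[...,2]
m=(Z>.158)&(Z<.18)&(X>-.05)&(X<.15)&(abs(Y)<.1)
v,u=np.nonzero(m); w=onplane(s,np.c_[u,v],.1725)[:,:2]-o; q=np.c_[w@d,w@n]*1000
print(len(q),cv2.minAreaRect(q.astype(np.float32)))
k=(Z>.124)&(Z<.137)
cv2.imwrite('pics/t4.png',cv2.convertScaleAbs(cv2.resize(im[140:290,100:220],None,fx=5,fy=4,interpolation=cv2.INTER_CUBIC)[:600],alpha=1.5))
E
```

```text
t 9.65 pos [0.4424 0.0198 0.441 ] yaw_y 75.52 tilt [ 0.0114 -0.0051 -0.9999] gap 0.35 F [0.16 0.48 0.28]
  shift [-29.2 198.9 113.5] turn 32.52 q6 -87.0
473 ((30.31249237060547, -15.484573364257812), (88.36270141601562, 160.2743377685547), 32.310672760009766)
```

View pics/t4.png

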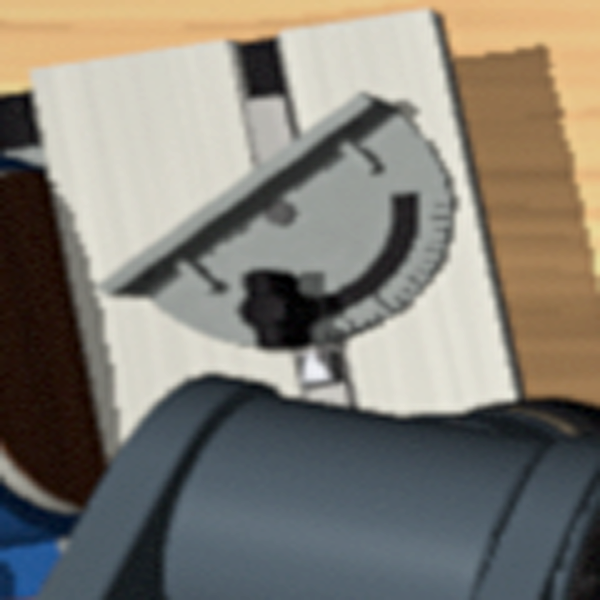

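The top view shows the bar in the slot (front end at (268,125), pointer at (318,365)) and the head still swung +32.3°. The fence is 160 mm long, which checks. Next I go above the fence middle.

```bash
python3 - <<'E'
from h import *
goto(.5868,.2231,.36,43.3)
# sanity: fence-top midpoint from camera
s=load('top4'); c=cloud(s); a=np.radians(10.96); d=np.array([np.cos(a),np.sin(a)]); n=np.array([-d[1],d[0]]); o=np.array([.5246,.2024])
P=c[...,:2]-o; h=np.radians(43.3); f=np.array([np.cos(h),np.sin(h)]); piv=np.array([.5781,.2149]); Q=c[...,:2]-piv
X=Q@f; Y=Q@np.array([-f[1],f[0]]); m=(c[...,2]>.158)&(c[...,2]<.182)&(X>-.005)&(X<.03)&(abs(Y)<.1)
v,u=np.nonzero(m); w=onplane(s,np.c_[u,v],.1725)[:,:2].astype(np.float32)
r=cv2.minAreaRect(w*1000); print(r,len(w)); l=cv2.fitLine(w,cv2.DIST_HUBER,0,.001,.001).ravel(); print(np.degrees(np.arctan2(-l[0],l[1]))%180,l)
E
```

```text
t 9.75 pos [0.4408 0.0225 0.4403] yaw_y 76.01 tilt [ 0.0073 -0.0026 -1.    ] gap 0.35 F [-0.08 -0.31  0.33]
  shift [-92.5 230.   80.9] turn 32.71 q6 -88.0
((584.5748901367188, 218.63375854492188), (13.454377174377441, 160.2743377685547), 43.270668029785156) 399
43.250824 [ 0.6851935 -0.7283611  0.5849054  0.2191119]
```

>>> {"fn": "servo_tool", "kwargs": {"rows": [[[-15,40,0],8,-0.4],[[-35,85,0],16,-0.4],[[-55,130,0],24,-0.4],[[-75,175,10],32.7,-0.4],[[-88,215,25],32.7,-0.4],[[-92,229,50],32.7,-0.4],[[-92,229,70],32.7,-0.4],[[-92,229,70],32.7,-0.4]]}}

```text
t: 10.55
tcp_pos: [0.5843, 0.2238, 0.3671]
tool_rot: [0.394, 0.919, -0.002, 0.001]
force: [-0.9, -0.4, -0.3]
finger_gap: 0.296
```

```bash
python3 - <<'E'
from h import *
goto(.586,.2223,.3195,43.3)
E
```

```text
t 10.55 pos [0.5843 0.2238 0.3671] yaw_y 43.63 tilt [-5.e-04 -4.e-03 -1.e+00] gap 0.296 F [-0.87 -0.39 -0.28]
  shift [-2.1  0.3 47.6] turn 0.33 q6 -33.0
```

>>> {"fn": "servo_tool", "kwargs": {"rows": [[[-1,0,20],0,-0.4],[[-2,0,36],0,-0.4],[[-2,0,44],0,-0.4],[[-2,0,47.5],0,-0.4],[[-2,0,47.5],0,-1],[[-2,0,47.5],0,-1],[[-2,0,47.5],0,-1],[[-2,0,47.5],0,-1]], "force": 40}}

```text
t: 11.35
tcp_pos: [0.5863, 0.2225, 0.3206]
tool_rot: [0.394, 0.919, -0.001, 0.002]
force: [1.1, 1.3, -0.3]
finger_gap: 0.085
```

```bash
python3 - <<'E'
from h import *
goto(.586,.2223,.3195,43.3)
p=sense(); y=R.from_quat(p["tool_rot"]).as_matrix()
# arc about pivot at 12 mm behind fence: shifts in current tool axes
M=y; c=p["tcp_pos"][:2]-.012*M[:2,1]; print("pivot est",c)
for k in range(1,5):
    t=8.1*k; f=np.arctan2(M[1,1],M[0,1])-np.radians(t); q=np.r_[c+.012*np.array([np.cos(f),np.sin(f)]),p["tcp_pos"][2]]
    print(t,(M.T@(q-p["tcp_pos"])*1000).round(2))
E
```

```text
t 11.35 pos [0.5863 0.2225 0.3206] yaw_y 43.64 tilt [ 0.0026 -0.003  -1.    ] gap 0.085 F [ 1.09  1.32 -0.25]
  shift [ 0.1 -0.4  1.1] turn 0.34 q6 -33.0
pivot est [0.57762536 0.21420823]
8.1 [-1.69 -0.12  0.01]
16.2 [-3.35 -0.48  0.01]
24.299999999999997 [-4.94 -1.06  0.02]
32.4 [-6.43 -1.87  0.03]
```

>>> {"fn": "servo_tool", "kwargs": {"rows": [[[-1.0,0,0],5,-1],[[-2.1,-0.2,0],10,-1],[[-3.2,-0.4,0],15,-1],[[-4.1,-0.7,0],20,-1],[[-5.0,-1.1,0],25,-1],[[-5.9,-1.6,0],29.5,-1],[[-6.5,-1.9,0],32.7,-1],[[-6.5,-1.9,0],32.7,-1]]}}

```text
t: 12.15
tcp_pos: [0.5895, 0.2161, 0.3205]
tool_rot: [0.636, 0.771, -0.001, 0.002]
force: [2.1, 0.3, -2.1]
finger_gap: 0.084
```

```bash
python3 - <<'E'
from h import *
goto(.5894,.2165,.3195,10.96); print(sense()["ft_torque"].round(2))
E
```

```text
t 12.15 pos [0.5895 0.2161 0.3205] yaw_y 10.94 tilt [ 0.0021 -0.0037 -1.    ] gap 0.084 F [ 2.14  0.34 -2.12]
  shift [0.4 0.  1. ] turn -0.02 q6 -1.0
[ 0.   -0.12 -0.04]
```

>>> {"fn": "servo_tool", "kwargs": {"rows": [[[0,0,0],0,-0.4],[[0,0,0],0,-0.4],[[0,0,0],0,-0.4],[[0,0,-40],0,-0.4],[[0,0,-80],0,-0.4],[[40,-30,-110],-8.5,-0.4],[[80,-60,-110],-17,-0.4],[[130,-90,-110],-25,-0.4]]}}

```text
t: 12.95
tcp_pos: [0.4856, 0.316, 0.4318]
tool_rot: [0.453, 0.892, 0.0, 0.003]
force: [0.7, 0.3, -0.7]
finger_gap: 0.297
```

>>> {"fn": "servo_tool", "kwargs": {"rows": [[[40,-15,0],-8.5,-0.4],[[80,-30,0],-17,-0.4],[[80,-30,0],-25,-0.4],[[80,-30,0],-33,-0.4]]}}

```text
t: 13.35
tcp_pos: [0.4123, 0.3638, 0.4318]
tool_rot: [0.176, 0.984, -0.001, 0.003]
force: [0.4, 0.5, -0.2]
finger_gap: 0.298
```

```bash
python3 - <<'E'
from h import *
goto(.5217,.2045,.3275,100.96)
s=shot('top','top5'); s2=shot('side','side5'); c=cloud(s); piv=np.array([.5781,.2127]); h=np.radians(10.96)
f=np.array([np.cos(h),np.sin(h)]); Q=c[...,:2]-piv; X=Q@f; Y=Q@np.array([-f[1],f[0]])
m=(c[...,2]>.158)&(c[...,2]<.182)&(X>-.005)&(X<.03)&(abs(Y)<.1)
v,u=np.nonzero(m); w=onplane(s,np.c_[u,v],.1725)[:,:2].astype(np.float32)
r=cv2.minAreaRect(w*1000); print(r,len(w)); l=cv2.fitLine(w,cv2.DIST_HUBER,0,.001,.001).ravel(); print("fence normal yaw",np.degrees(np.arctan2(-l[0],l[1]))%180)
a=cv2.resize(s['image'][150:260,110:210],None,fx=4,fy=4,interpolation=cv2.INTER_CUBIC)
b=cv2.resize(s2['image'][85:175,185:285],None,fx=4,fy=4.8,interpolation=cv2.INTER_CUBIC)
o=np.zeros((440,800,3),np.uint8); o[:,:400]=a; o[:432,400:]=b; cv2.imwrite('pics/p5.png',cv2.convertScaleAbs(o,alpha=1.5))
E
```

```text
t 13.35 pos [0.4123 0.3638 0.4318] yaw_y 69.73 tilt [ 0.0051 -0.0024 -1.    ] gap 0.298 F [ 0.41  0.48 -0.17]
  shift [-157.2 -111.5  105.2] turn -31.23 q6 -40.0
((586.9317626953125, 211.41006469726562), (10.722830772399902, 163.28086853027344), 11.004796028137207) 339
fence normal yaw 10.827209
```

View pics/p5.png

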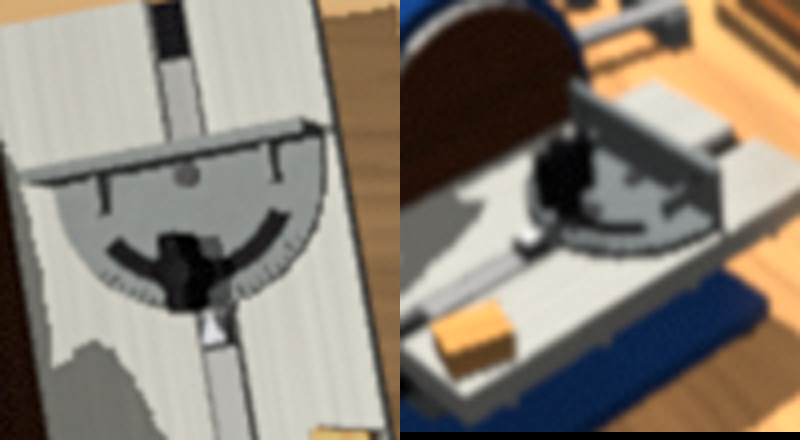

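Top: the fence is square across the bar (normal 10.8–11.0° vs slot 10.96°), with the wing at (185,270) along the bar and the pointer at (213,330). Side: the bar is flush in the slot. Now the wing.

>>> {"fn": "servo_tool", "kwargs": {"rows": [[[0,0,-30],0,-0.1],[[-35,-22,-40],-8,-0.1],[[-70,-50,-40],-16,-0.1],[[-105,-75,-40],-24,-0.1],[[-140,-95,-40],-31,-0.1],[[-157,-112,-30],-31,-0.1],[[-157,-112,0],-31,-0.1],[[-157,-112,20],-31,-0.1]]}}

```text
t: 14.25
tcp_pos: [0.5212, 0.2012, 0.4115]
tool_rot: [-0.086, 0.996, -0.001, 0.002]
force: [-0.3, 0.4, -0.5]
finger_gap: 0.452
```

```bash
python3 - <<'E'
from h import *
goto(.521,.2033,.3275,100.96)
E
```

```text
t 14.25 pos [0.5212 0.2012 0.4115] yaw_y 99.9 tilt [ 0.0044 -0.0024 -1.    ] gap 0.452 F [-0.29  0.43 -0.5 ]
  shift [ 0.2  2.4 84. ] turn -1.06 q6 -90.0
```

>>> {"fn": "servo_tool", "kwargs": {"rows": [[[0,2.3,30],-1,-0.1],[[0,2.3,60],-1,-0.1],[[0,2.3,77],-1,-0.1],[[0,2.3,82],-1,-0.1],[[0,2.3,82],-1,-1],[[0,2.3,82],-1,-1],[[0,2.3,82],-1,-1],[[0,2.3,82],-1,-1]], "force": 50}}

```text
t: 15.05
tcp_pos: [0.5215, 0.2033, 0.3303]
tool_rot: [-0.095, 0.995, -0.001, 0.003]
force: [1.0, -0.7, -0.6]
finger_gap: 0.156
```

>>> {"fn": "servo_tool", "kwargs": {"rows": [[[0,0,0],7,-1],[[0,0,0],15,-1],[[0,0,0],23,-1],[[0,0,0],31,-1],[[0,0,0],39,-1],[[0,0,0],47,-1],[[0,0,0],54,-1],[[0,0,0],54,-1]]}}

```text
t: 15.85
tcp_pos: [0.5211, 0.2028, 0.3303]
tool_rot: [0.367, 0.93, -0.001, 0.003]
force: [0.1, -1.9, -3.7]
finger_gap: 0.153
```

```bash
python3 - <<'E'
from h import *
goto(.521,.2033,.3295,28.9); print(sense()["ft_torque"].round(2))
E
```

```text
t 15.85 pos [0.5211 0.2028 0.3303] yaw_y 46.88 tilt [ 0.0051 -0.0034 -1.    ] gap 0.153 F [ 0.14 -1.86 -3.67]
  shift [0.4 0.3 0.8] turn 17.98 q6 -37.0
[-0.42  0.18 -0.08]
```

>>> {"fn": "servo_tool", "kwargs": {"rows": [[[0,0,0.8],5,-1],[[0,0,0.8],10,-1],[[0,0,0.8],14,-1],[[0,0,0.8],17,-1],[[0,0,0.8],18.5,-1],[[0,0,0.8],18.5,-1]]}}

```text
t: 16.45
tcp_pos: [0.5208, 0.2027, 0.3303]
tool_rot: [0.51, 0.86, -0.001, 0.003]
force: [-2.5, -2.9, 4.4]
finger_gap: 0.153
```

```bash
python3 - <<'E'
from h import *
goto(.521,.2033,.3295,28.9); print(sense()["ft_torque"].round(2))
E
```

```text
t 16.45 pos [0.5208 0.2027 0.3303] yaw_y 28.61 tilt [ 0.0048 -0.0044 -1.    ] gap 0.153 F [-2.46 -2.9   4.42]
  shift [0.4 0.4 0.8] turn -0.29 q6 -19.0
[-0.54  0.65  0.48]
```

Stop torque is felt (0.48 N·m). Release and retreat to look.

>>> {"fn": "servo_tool", "kwargs": {"rows": [[[0,0,0],0,-0.2],[[0,0,0],0,-0.2],[[0,0,0],0,-0.2],[[0,0,-40],0,-0.2],[[0,0,-80],0,-0.2],[[-20,-45,-110],0,-0.2],[[-45,-90,-110],0,-0.2],[[-70,-135,-110],0,-0.2]]}}

```text
t: 17.25
tcp_pos: [0.4399, 0.0846, 0.4416]
tool_rot: [0.51, 0.86, 0.0, 0.005]
force: [0.9, -0.5, -0.4]
finger_gap: 0.395
```

>>> {"fn": "servo_tool", "kwargs": {"rows": [[[-40,-20,0],0,-0.2],[[-85,-30,0],0,-0.2],[[-120,-30,0],0,-0.2],[[-120,-30,0],0,-0.2]]}}

```text
t: 17.65
tcp_pos: [0.4736, -0.0388, 0.4431]
tool_rot: [0.512, 0.859, 0.001, 0.008]
force: [-0.2, 0.8, 1.2]
finger_gap: 0.401
```

```bash
python3 - <<'E'
from h import *
goto(.5217,.2045,.3275,100.96)
s=shot('top','top6'); s2=shot('side','side6'); c=cloud(s); piv=np.array([.5775,.2127]); h=np.radians(10.96)
f=np.array([np.cos(h),np.sin(h)]); n=np.array([-f[1],f[0]]); Q=c[...,:2]-piv; X=Q@f; Y=Q@n
m=(c[...,2]>.158)&(c[...,2]<.182)&(X>-.005)&(X<.03)&(abs(Y)<.1)
v,u=np.nonzero(m); w=onplane(s,np.c_[u,v],.1725)[:,:2].astype(np.float32)
r=cv2.minAreaRect(w*1000); print(r,len(w)); l=cv2.fitLine(w,cv2.DIST_HUBER,0,.001,.001).ravel(); print("fence normal yaw",np.degrees(np.arctan2(-l[0],l[1]))%180)
# heights along bar (front & tail visible parts)
o=np.array([.5246,.2024]); Q=c[...,:2]-o; X=Q@f; Y=Q@n
for lo,hi in((-.12,-.09),(-.155,-.14),(.09,.115),(.14,.155)):
    k=(abs(Y)<.006)&(X>lo)&(X<hi); print(lo,k.sum(),np.median(c[...,2][k]).round(4))
k=(c[...,2]>.178)&(c[...,2]<.195)&(X>-.06)&(X<.05)&(abs(Y)<.05); q=np.c_[X[k],Y[k]].astype(np.float32)*1000; print("wing",cv2.minAreaRect(q))
a=cv2.resize(s['image'][145:285,110:210],None,fx=4,fy=4,interpolation=cv2.INTER_CUBIC)
b=cv2.resize(s2['image'][85:185,185:285],None,fx=4,fy=5,interpolation=cv2.INTER_CUBIC)
O=np.zeros((560,800,3),np.uint8); O[:,:400]=a; O[:500,400:]=b; cv2.imwrite('pics/p6.png',cv2.convertScaleAbs(O,alpha=1.5))
E
```

```text
t 17.65 pos [ 0.4736 -0.0388  0.4431] yaw_y 28.44 tilt [ 0.0144 -0.0066 -0.9999] gap 0.401 F [-0.21  0.75  1.19]
  shift [192.5 157.  114.7] turn -72.52 q6 -47.0
((586.5422973632812, 213.19586181640625), (10.628334999084473, 163.29026794433594), 11.364870071411133) 338
fence normal yaw 11.169693
-0.12 0 nan
-0.155 0 nan
0.09 54 0.1283
0.14 31 0.1198
wing ((-5.751401901245117, -0.26212120056152344), (21.96954917907715, 45.151859283447266), 9.623912811279297)
  return _methods._mean(a, axis=axis, dtype=dtype,
  ret = ret.dtype.type(ret / rcount)
```

View pics/p6.png

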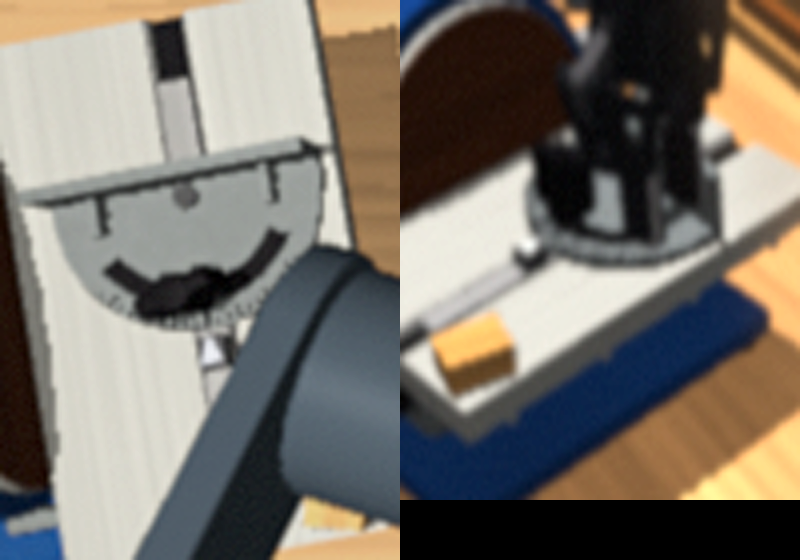

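Top: the fence is square, the wing now lies across the bar at (190,290), and the pointer is at the zero mark. Side: the bar is flush in the slot and the offcut is untouched. Let the arm settle, then hand in.

>>> {"fn": "servo_tool", "kwargs": {"rows": [[[0,0,0],0,-0.2],[[0,0,0],0,-0.2],[[0,0,0],0,-0.2]]}}

```text
t: 18.05
tcp_pos: [0.4711, -0.0346, 0.4423]
tool_rot: [0.51, 0.86, 0.001, 0.005]
force: [0.7, -0.4, -0.1]
finger_gap: 0.4
```

```bash
python3 -c "
from h import *
goto(.52,.2,.4,28); print(sign_off())"
```

```text
t 18.05 pos [ 0.4711 -0.0346  0.4423] yaw_y 28.71 tilt [ 0.0089 -0.0033 -1.    ] gap 0.4 F [ 0.68 -0.35 -0.11]
  shift [182.6 155.3  41.9] turn 0.71 q6 -46.0
the job is handed in; nothing more can be done
None
```

I carried the gauge by its wing handle and laid its bar in the slot. I then turned the head square by its fence, tightened the wing clockwise to its stop, backed the arm clear and signed off at about 18 s.

Last checks:
- **Bar:** it touched the slot floor at the expected height when laid in. In the final picture its front end is flush with the table by depth (0.128 m). The tail gave no depth reading because the arm hid it, but it looked seated in the side view.
- **Head:** the fence normal measured 11.0–11.4° by two fits, against 10.96° for the slot, so it is within about 0.4° of square. I did not measure the bar's own angle in the slot, where its play allows roughly ±0.7°.
- **Wing:** I turned it about 72°, and it met the stop at about 0.5 N·m. A rough depth fit put it at about 80°. The two disagree, but both are past the 60° needed.
- **Other things:** I did not re-measure the other loose things on the bench. The offcut looked unmoved, and the readings after each move showed no unexpected contact force.

One unplanned move: I retreated over the disc guard's side once, with about 15 mm of clearance by the given sizes. No contact force was felt.

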